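# Start the crank bolt of a plaster hold-down clamp in its thread

## Task

Start the crank bolt of the hold-down clamp without crossing its thread: first turn it backward (counter-clockwise seen from above) only until you feel it drop off the thread's end, then turn it forward (clockwise) one full turn from there. Finish while still gripping the upright crank handle between the fingers, with the bolt standing still at that turn, and leave the things lying on the bench where they are.

Things in the scene. Friction and masses are not known exactly. Their poses are not given: they have to be found in the camera images.
- clamp: Steel hold-down clamp fixed to the bench; origin on the bench under the bolt's axis. Base plate 200 x 90 x 12 mm, threaded boss diameter 60 mm, top at 42 mm, flat strap 245 mm long (x), 44 wide, top at 58 mm. A plaster cornice 360 mm long (y), 46 high, is held under the strap's +x end, 90 to 158 mm from the axis. Nothing but the crank bolt is higher than 60 mm.
- strap_top (a point): Fixed point on the bolt's axis at the strap's top, 58 mm above the bench, axes as the clamp's. The bolt (0.65 kg with crank) sinks by its own weight when free or only pushed sideways; a firm grip on the handle can carry it and hide the drop until slackened. Not dropped, it does not start properly. Turned on backward after the drop it rides up and drops again every turn.
- bolt_head (a point): Top centre of the bolt's round head (diameter 40 mm), on its vertical axis; 37 to 41 mm above strap_top at the start. Right-hand thread, 8 mm a turn, 1.6 mm of play. Turned backward the bolt rides up the thread's end, at the end (head about 42 mm above strap_top) drops at once by 8 mm to about 34 mm; one turn forward from there is about 26 mm. Bottoms at 18.5 mm.
- crank_handle (a point): Middle of the upright wooden handle, a round sleeve of diameter 20 mm, 50 mm tall, spinning freely on its pin, 55 mm from the bolt's axis, about 122 to 126 mm above the bench at the start. Top of the crank arm 27 mm below this point. x points radially out, z up. It can be carried round in one grasp without turning the gripper, or pushed round by the fingers; turning takes about 1 N.
- crank_bolt (a joint): How far the bolt has turned, rad: 0 at the start, positive backward (counter-clockwise from above), counting on over whole turns. The drop comes somewhere between 1.2 and 4.2 rad and takes about 0.2 s; where is not known beforehand. A short counterweight stands opposite the handle.
- rosette: Loose plaster rosette, disc of diameter 90 mm, 18 mm high, lying on the bench; origin at the centre of its underside. A bystander: leave it.
- plaster_bowl: Loose black rubber mixing bowl, rim diameter 96 mm, 50 mm high; origin at the centre of its underside. A bystander: leave it.
- putty_knife: Loose putty knife, 200 mm long, lying flat on the bench along its x; origin under its middle. A bystander: leave it.

How it is judged:
By the outcome, as a careful person would: the job done as asked, in the order asked, and still so for the second after the job is handed in, while the arm keeps its last pose, push and grip.
It also fails if it takes over 72 s, if anything falls off the work surface, if the arm or the gripper's body presses on something with over 40 N, if the wrist force passes 120 N, or if a joint passes its speed limit or range.

## Robot

A 6-joint arm with a two-finger parallel gripper is mounted at the origin on the work surface. World frame = base frame: x ahead of the robot, y to its left, z up, the work surface at z = 0. Lengths are in m, angles in rad, forces in N, time in s.
With the tool pointing down it reaches from about 0.3 to 0.875 m from the base axis. Payload 6.4 kg.
Tool frame: the origin (TCP) lies at the very end of the fingers, on their centre line; the grasp point (between the pads) lies 19 mm behind it; z points along the fingers, y is the line along which they close (so a half turn about z gives the same grasp; the last joint's range is limited). The gripper opens to 85 mm and grips with 20 to 120 N. Pads are 22 mm wide; open, the fingers measure 114 mm over their backs; the gripper's body (76 mm by 85 mm) begins 54 mm behind the grasp point. The pads swing forward as they close: fully open they stand 13 mm farther back than shut.
Start: joints at [-1.399, 0.181, 1.607, -0, 1.354, -0.206], TCP at [0.212, -0.534, 0.206] pointing down, gripper open.
Joint ranges: [-2.99, 2.99], [-0.89, 2.07], [0.3, 2.58], [-1.14, 4.28], [0, 2.63], [-3.12, 3.12]. Speed limits (rad/s): [2.57, 2.57, 3.01, 3.14, 3.14, 3.14].

## Interface

Orientations are given as a unit quaternion [w, x, y, z].
In Python, from bench import ctrl, camera, calibration, order, outline_of gives the robot as it stands.
- The arm moves only by the tool move_arm, never from a script. Its argument "series" is a list that holds one entry, the list of rows, each a list of 5 numbers: the opening, from 0 (shut) to 1 (fully open), then the shift along the tool's x, y, z in mm, then the turn about the tool's z in rad. A call has exactly 10 rows; each row is the pose to reach, as a shift and turn from the pose commanded when the call began, along the tool's axes at that moment; what a row does not reach only later rows make up. A row lasts 1/12 s, in which the tool goes at most 41.7 mm and 7.16 degrees, less where a joint would pass 70% of its speed; a pose out of reach is approached as far as the arm can. A call with a gripper value outside its range is refused whole. The fingers move at their own pace and stop on an object; the grip force is fixed at half the most. Time passes only in rows, so rows that repeat a pose let the fingers close, or fill a call up. It gives the time, the measured TCP pose, the force, the opening and the grip force at its end, in the units of the state.
- ctrl.get_obs(): the state, without advancing time (a new reading comes with each control period).
- camera(name): name is "side" or "top"; returns (picture, depth): 384x512x3 uint8, blue, green, red; 384x512 float32, m along the optical axis (not along the pixel's ray), 0 where there is no reading.
- calibration(name): a dict with "intrinsics" (3x3 intrinsics, pixels), "rvec" (rotation vector, rad) and "tvec" (3), from world to camera coordinates, as OpenCV has them. Camera axes: x right, y down, z forward; pixel columns grow to the right and rows downward; lengths in m; the calibration is good to about 2 mm. A picture is of the moment at which its call begins. calibration takes no time and is no camera call.
- order.hand_in(): hands the job in; it is judged then, once.
Trained networks look in the newest picture that a camera, given by its name, has taken for a name from the list of things; names that differ only in an ending like _2 or _b are one class to them, and where a whole thing is asked for, a point or a joint stands for the part that bears it (a point fixed in the world has none). Each returns a list of dicts, best first, with "conf" (0 to 1); they miss things now and then, are a little off and sometimes report something else, mostly with a low value. They report only what shows in the picture. A call takes as long as a camera call.
- outline_of(target, camera): "region" (384x512 bool, what is visible of it) and "bbox" ([centre column, centre row, width, height] in pixels, round what is visible of it).
The state is a dict: "time_s": time; "q": joint angles; "dq": joint speeds; "joint_efforts": joint torques, N m; "eef_pos": TCP position; "eef_rot": TCP orientation; "wrist_force": force on the tool from outside, world axes, zero at the start; "torque": the same for the moment, N m; "opening": opening from 0.0 (shut) to 1.0 (fully open); "grasp_force": force on a finger pad.
Only numpy, scipy, OpenCV 4.12 (cv2) and the standard library are available. Lean on these libraries where they do the work, as an engineer would, in place of code of your own. Each camera call takes 0.05 s, during which the arm holds its last target. There are 200 camera calls.

## Working session

There is one attempt and no reset: what is moved stays moved. The work goes in short steps, Python scripts to look and compute and a tool call to move; the robot and the scene stay as the last step left them, time stands still between calls to the robot, and variables do not carry over. Pictures are saved under pics/ and viewed, at most 10 in all, crops included, and the job is handed in when it is done.

Besides the shell and the picture viewer there is one more tool, called after ">>>" as name(argument=value, ...), one argument or row to a line, values as JSON. move_arm: Moves the arm, as the interface text tells. Its arguments: {"type":"object","properties":{"series":{"type":"array","items":{"type":"array","items":{"type":"array","items":{"type":"number"}}}}},"required":["series"]}

```bash
mkdir -p pics; ls; cat > h.py <<'E'
import numpy as np, cv2
from bench import ctrl, camera, calibration, order, outline_of
def cal(n):
    c=calibration(n); R=cv2.Rodrigues(np.array(c["rvec"],float))[0]
    return np.array(c["intrinsics"],float),R,np.array(c["tvec"],float).ravel()
def cloud(n,d):
    K,R,t=cal(n); v,u=np.mgrid[:384,:512]
    p=np.stack([(u-K[0,2])/K[0,0]*d,(v-K[1,2])/K[1,1]*d,d],-1)
    return (p-t)@R   # world
def proj(n,P):
    K,R,t=cal(n); p=(R@np.array(P)+t); q=K@p; return q[:2]/q[2]
E
python3 - <<'E'
from h import *
ims=[]
for n in("side","top"):
    im,d=camera(n); ims.append(im); W=cloud(n,d)
    K,R,t=cal(n); print(n,"cam at",(-R.T@t).round(3))
    for o in("crank_handle","bolt_head","clamp","rosette","plaster_bowl","putty_knife"):
        for r in outline_of(o,n)[:2]:
            m=r["region"]&(d>0); p=W[m]
            if len(p): print(o,round(r["conf"],2),np.round(r["bbox"]),len(p),"med",np.median(p,0).round(3),"lo",np.percentile(p,3,axis=0).round(3),"hi",np.percentile(p,97,axis=0).round(3))
    cv2.imwrite(f"pics/{n}0.png",im)
print(ctrl.get_obs())
E
```

```text
pics
side cam at [ 0.394 -0.484  0.451]
crank_handle 0.75 [296. 231.  30.  46.] 1184 med [ 0.532 -0.114  0.096] lo [ 0.522 -0.127  0.066] hi [ 0.549 -0.026  0.148]
crank_handle 0.23 [330. 258. 227. 162.] 13621 med [ 0.625 -0.09   0.042] lo [ 0.434 -0.22   0.003] hi [0.699 0.095 0.058]
bolt_head 0.93 [296. 231.  30.  56.] 1199 med [ 0.532 -0.113  0.096] lo [ 0.522 -0.127  0.063] hi [ 0.549 -0.027  0.148]
clamp 0.85 [328. 259. 226. 160.] 13582 med [ 0.624 -0.09   0.042] lo [ 0.434 -0.22   0.003] hi [0.698 0.094 0.058]
rosette 0.95 [248. 212.  40.  28.] 1024 med [0.492 0.076 0.011] lo [0.455 0.047 0.001] hi [0.53  0.12  0.017]
plaster_bowl 0.78 [175. 226.  57.  44.] 1818 med [0.353 0.058 0.032] lo [ 0.314 -0.006  0.005] hi [0.394 0.081 0.049]
putty_knife 0.88 [272. 365. 164.  34.] 3445 med [ 0.503 -0.246  0.003] lo [ 0.382 -0.265  0.001] hi [ 0.564 -0.222  0.019]
top cam at [0.401 0.038 1.26 ]
bolt_head 0.86 [309. 177.  49.  17.] 540 med [ 0.535 -0.067  0.097] lo [ 0.523 -0.12   0.092] hi [ 0.552 -0.022  0.15 ]
clamp 0.66 [295. 170. 141. 116.] 6156 med [ 0.631 -0.054  0.046] lo [ 0.436 
[... 381 characters left out ...]
 0.022]
{'time_s': 0.7, 'q': array([-1.39929917e+00,  1.80740641e-01,  1.60703367e+00,  1.56125246e-07,
        1.35382602e+00, -2.06239222e-01]), 'dq': array([ 0.00032711,  0.00243176, -0.00026253, -0.00123122,  0.00064666,
       -0.00036105]), 'joint_efforts': array([ 6.24528075e-04, -4.44717193e+01, -3.51615357e+01, -3.36549483e-04,
        7.04733611e-04,  1.55067835e-05]), 'eef_pos': array([ 0.21211768, -0.53443774,  0.20560557]), 'eef_rot': array([-3.83339735e-06,  9.82217361e-01,  1.87747317e-01,  1.42840576e-07]), 'wrist_force': array([-0.35325356,  0.06712302, -0.04024073]), 'torque': array([-0.00718345, -0.00601883, -0.06183219]), 'grasp_force': 0.0, 'opening': 1.0011890088424626}
```

```bash
python3 - <<'E'
from h import *
s=cv2.imread("pics/side0.png");t=cv2.imread("pics/top0.png")
a=cv2.resize(s[150:384,150:460],None,fx=1.29,fy=1.29,interpolation=3)
b=cv2.resize(t[100:280,220:420],None,fx=1.95,fy=1.65,interpolation=3)
h=min(a.shape[0],b.shape[0]);cv2.imwrite("pics/a.png",np.hstack([a[:h],b[:h]]))
for n in("side","top"):
    im,d=camera(n);W=cloud(n,d)
    m=(d>0)&(W[...,0]>.45)&(W[...,0]<.62)&(W[...,1]>-.2)&(W[...,1]<.05)
    for lo,hi in((.08,.093),(.093,.1),(.1,.14),(.14,.16)):
        p=W[m&(W[...,2]>lo)&(W[...,2]<hi)]
        if len(p): print(n,lo,len(p),p.mean(0).round(4),p.min(0).round(3),p.max(0).round(3))
    p=W[m&(W[...,2]>.105)]
    for q in p[::max(1,len(p)//12)]: print(q.round(3))
E
```

```text
side 0.08 141 [ 0.5282 -0.1008  0.0896] [ 0.518 -0.129  0.083] [ 0.546 -0.024  0.093]
side 0.093 528 [ 0.5339 -0.068   0.0958] [ 0.518 -0.128  0.093] [ 0.553 -0.02   0.099]
side 0.1 306 [ 0.5329 -0.1227  0.1206] [ 0.526 -0.127  0.1  ] [ 0.544 -0.112  0.14 ]
side 0.14 145 [ 0.5343 -0.1193  0.1458] [ 0.526 -0.127  0.14 ] [ 0.545 -0.11   0.149]
[ 0.532 -0.11   0.149]
[ 0.538 -0.116  0.147]
[ 0.526 -0.114  0.142]
[ 0.529 -0.121  0.144]
[ 0.535 -0.126  0.144]
[ 0.528 -0.12   0.134]
[ 0.532 -0.124  0.134]
[ 0.538 -0.125  0.13 ]
[ 0.528 -0.121  0.123]
[ 0.536 -0.125  0.122]
[ 0.526 -0.115  0.109]
[ 0.532 -0.124  0.112]
[ 0.532 -0.124  0.106]
top 0.08 27 [ 0.5331 -0.0603  0.0917] [ 0.519 -0.118  0.089] [ 0.555 -0.02   0.093]
top 0.093 386 [ 0.537  -0.0633  0.0967] [ 0.519 -0.127  0.093] [ 0.557 -0.02   0.1  ]
top 0.1 77 [ 0.5349 -0.0741  0.1079] [ 0.518 -0.119  0.1  ] [ 0.554 -0.022  0.139]
top 0.14 60 [ 0.535  -0.1153  0.1482] [ 0.526 -0.125  0.141] [ 0.543 -0.106  0.154]
[ 0.543 -0.111  0.146]
[ 0.541 -0.111  0.149]
[ 0.54  -0.107  0.139]
[ 0.539 -0.12   0.148]
[ 0.536 -0.111  0.149]
[ 0.537 -0.125  0.146]
[ 0.534 -0.113  0.146]
[ 0.536 -0.106  0.108]
[ 0.532 -0.115  0.149]
[ 0.532 -0.107  0.125]
[ 0.529 -0.117  0.152]
[ 0.527 -0.111  0.146]
[ 0.528 -0.109  0.122]
[ 0.527 -0.111  0.109]
```

View pics/a.png

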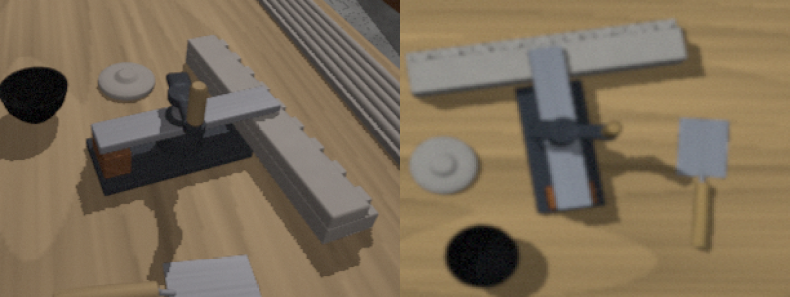

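The picture shows the handle, a wooden sleeve, at about (296,231) in the side view. In the top view it is to the right of the bolt, towards -y. The handle is at about (0.535, -0.117) and the axis at about (0.537, -0.062). I'll approach above the handle with the tool y axis tangential.

>>> move_arm(
  series=[
    [[0.6,30,-18,0,0.12],[0.6,60,-36,0,0.24],[0.6,90,-54,0,0.36],[0.6,120,-72,0,0.48],[0.6,150,-90,0,0.6],[0.6,180,-107,0,0.72],[0.6,210,-125,0,0.84],[0.6,240,-142,0,0.96],[0.6,270,-160,0,1.08],[0.6,300,-177,0,1.2]],
  ],
)

```text
time_s: 1.63
eef_pos: [0.4244, -0.2606, 0.2059]
eef_rot: [0.0, 0.919, -0.394, 0.0]
wrist_force: [0.6, -0.7, -0.1]
opening: 0.597
grasp_force: 0.0
```

```bash
cat >> h.py <<'E'
def pose():
    o=ctrl.get_obs(); w,x,y,z=o["eef_rot"]; yaw=2*np.arctan2(y,x)
    return o,np.array(o["eef_pos"]),(yaw+np.pi)%(2*np.pi)-np.pi
def rows(P0,yaw0,targets):
    # targets: (x,y,z,yaw) -> tool shifts mm, turn
    c,s=np.cos(yaw0),np.sin(yaw0)
    for X,Y,Z,ya in targets:
        d=np.array([X,Y,Z])-P0; dy=(ya-yaw0+np.pi)%(2*np.pi)-np.pi
        print([round(1000*(d[0]*c+d[1]*s),1),round(1000*(d[0]*s-d[1]*c),1),round(-1000*d[2],1),round(-dy,3)])
E
python3 - <<'E'
from h import *
o,P,y=pose(); print(o["time_s"],P.round(4),y,o["q"].round(3),o["opening"])
rows(P,y,[(.535,-.117,.19,-1.58)])
E
```

```text
1.6333 [ 0.4244 -0.2606  0.2059] -0.8098701079395711 [-0.789  0.006  1.796 -0.     1.339  1.591] 0.5971629633459543
[np.float64(-27.7), np.float64(-179.1), np.float64(15.9), np.float64(0.77)]
```

>>> move_arm(
  series=[
    [[0.6,-4,-25,0,0.11],[0.6,-8,-50,3,0.22],[0.6,-12,-75,6,0.33],[0.6,-16,-100,9,0.44],[0.6,-20,-125,12,0.55],[0.6,-24,-150,14,0.66],[0.6,-27.7,-179,16,0.77],[0.6,-27.7,-179,16,0.77],[0.6,-27.7,-179,16,0.77],[0.6,-27.7,-179,16,0.77]],
  ],
)

```text
time_s: 2.47
eef_pos: [0.5331, -0.1181, 0.1895]
eef_rot: [-0.0, -0.707, 0.707, 0.0]
wrist_force: [-0.5, -0.8, 0.0]
opening: 0.6
grasp_force: 0.0
```

```bash
cat >> h.py <<'E'
def look(name=None):
    im,d=camera("side");W=cloud("side",d)
    if name: cv2.imwrite(f"pics/{name}.png",im)
    hsv=cv2.cvtColor(im,cv2.COLOR_BGR2HSV)
    box=(d>0)&(W[...,0]>.45)&(W[...,0]<.63)&(W[...,1]>-.15)&(W[...,1]<.03)
    wood=(hsv[...,1]>80)&(hsv[...,0]>8)&(hsv[...,0]<28)
    h=box&wood&(W[...,2]>.095)&(W[...,2]<.17)
    p=W[h]
    print("handle n",len(p),p.mean(0).round(4) if len(p) else "", (np.percentile(p,[1,99],axis=0).round(3).tolist()) if len(p) else "")
    q=W[box&~wood&(W[...,2]>.075)&(W[...,2]<.108)]   # head/arm top surface
    if len(q):
        hist=np.histogram(q[:,2],bins=np.arange(.075,.108,.001))[0]; print("z hist from 75mm:",hist.tolist(), "hd med",np.median(q,0).round(4))
    return im,d,W
E
python3 - <<'E'
from h import *
o,P,y=pose(); print(o["time_s"],P.round(4),y,o["q"].round(3),o["opening"])
im,d,W=look("s1"); cv2.imwrite("pics/s1c.png",cv2.resize(im[100:300,200:400],None,fx=3,fy=3))
rows(P,y,[(.535,-.117,.11,-1.58)])
E
```

```text
2.4667 [ 0.5331 -0.1181  0.1895] -1.5717019286462985 [-0.435  0.132  1.697 -0.     1.314  2.707] 0.6001365153118356
handle n 425 [ 0.5327 -0.1218  0.1282] [[0.526, -0.126, 0.099], [0.542, -0.11, 0.149]]
z hist from 75mm: [2, 1, 1, 0, 0, 0, 0, 0, 0, 1, 11, 12, 14, 18, 14, 23, 19, 26, 28, 64, 216, 187, 25, 2, 1, 0, 0, 2, 0, 1, 0, 1] hd med [ 0.5315 -0.0686  0.0956]
[np.float64(-1.1), np.float64(-1.9), np.float64(79.5), np.float64(0.008)]
```

View pics/s1c.png

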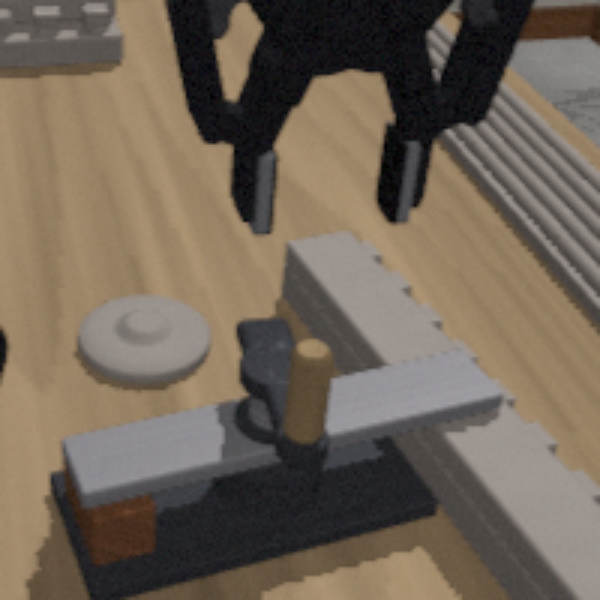

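The handle sits between the fingers, with its top at crop (312,350). Next I descend and close to a loose cage.

>>> move_arm(
  series=[
    [[0.6,-1,-2,12,0.01],[0.6,-1,-2,27,0.01],[0.6,-1,-2,42,0.01],[0.6,-1,-2,57,0.01],[0.6,-1,-2,70,0.01],[0.6,-1,-2,81,0.01],[0.5,-1,-2,81,0.01],[0.4,-1,-2,81,0.01],[0.33,-1,-2,81,0.01],[0.33,-1,-2,81,0.01]],
  ],
)

```text
time_s: 3.35
eef_pos: [0.536, -0.1174, 0.1096]
eef_rot: [0.0, -0.702, 0.712, -0.001]
wrist_force: [0.2, 0.0, -0.2]
opening: 0.326
grasp_force: 0.0
```

```bash
cat >> h.py <<'E'
A=np.array([.537,-.062])
def circ(a0,a1,n,z,r=.055,A=A):
    "cage: centre on circle, tool y tangential; yaw=angle (rad) as angle -90deg -> yaw -1.58"
    return [(A[0]+r*np.cos(a),A[1]+r*np.sin(a),z,a) for a in np.linspace(a0,a1,n+1)[1:]]
E
python3 - <<'E'
from h import *
o,P,y=pose(); print(o["time_s"],P.round(4),y,o["q"].round(3),o["opening"],o["wrist_force"])
im,d,W=look("s2"); cv2.imwrite("pics/s2c.png",cv2.resize(im[130:290,220:380],None,fx=3,fy=3))
P[2]=P[2]; a0=np.arctan2(P[1]-A[1],P[0]-A[0]); print(a0)
rows(P,y,circ(a0,a0+1.0,10,P[2]))
E
```

```text
3.35 [ 0.536  -0.1174  0.1096] -1.5842946681614354 [-0.432  0.228  1.758  0.     1.153  2.723] 0.32592458812135106 [ 0.22174506  0.0407429  -0.24656445]
handle n 437 [ 0.5328 -0.1216  0.129 ] [[0.521, -0.128, 0.097], [0.55, -0.109, 0.158]]
z hist from 75mm: [1, 1, 1, 0, 0, 0, 0, 0, 1, 4, 10, 10, 16, 11, 20, 16, 17, 32, 19, 46, 117, 77, 9, 2, 0, 2, 0, 2, 0, 1, 0, 1] hd med [ 0.5272 -0.0918  0.095 ]
-1.5885812911527422
[np.float64(-0.7), np.float64(-5.5), np.float64(-0.0), np.float64(-0.096)]
[np.float64(-1.5), np.float64(-10.9), np.float64(-0.0), np.float64(-0.196)]
[np.float64(-2.8), np.float64(-16.3), np.float64(-0.0), np.float64(-0.296)]
[np.float64(-4.7), np.float64(-21.4), np.float64(-0.0), np.float64(-0.396)]
[np.float64(-7.0), np.float64(-26.4), np.float64(-0.0), np.float64(-0.496)]
[np.float64(-9.9), np.float64(-31.1), np.float64(-0.0), np.float64(-0.596)]
[np.float64(-13.2), np.float64(-35.5), np.float64(-0.0), np.float64(-0.696)]
[np.float64(-16.9), np.float64(-39.5), np.float64(-0.0), np.float64(-0.796)]
[np.float64(-21.1), np.float64(-43.2), np.float64(-0.0), np.float64(-0.896)]
[np.float64(-25.5), np.float64(-46.4), np.float64(-0.0), np.float64(-0.996)]
```

View pics/s2c.png

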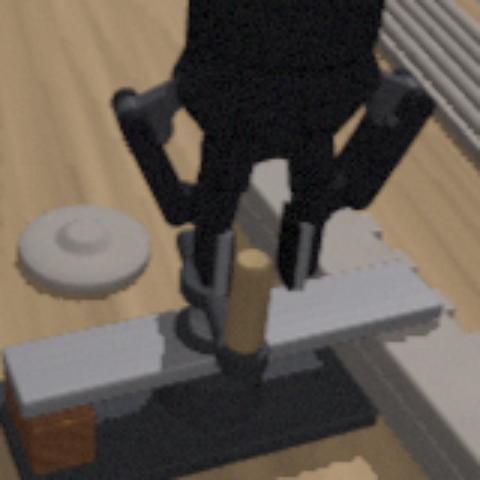

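```bash
python3 - <<'E'
from h import *
im,d,W=look()
hsv=cv2.cvtColor(im,cv2.COLOR_BGR2HSV)
wood=(hsv[...,1]>80)&(hsv[...,0]>8)&(hsv[...,0]<28)
for lo,hi in((.10,.115),(.115,.125),(.125,.135),(.135,.145),(.145,.152)):
    for nm,mm in(("wood",wood),("other",~wood)):
        m=mm&(d>0)&(W[...,2]>lo)&(W[...,2]<hi)&(W[...,0]>.48)&(W[...,0]<.6)&(W[...,1]>-.15)&(W[...,1]<-.07)
        p=W[m]
        if len(p)>4: print(lo,nm,len(p),"min",np.percentile(p,3,axis=0).round(3)[:2],"max",np.percentile(p,97,axis=0).round(3)[:2])
print(proj("side",(.536,-.117,.11)),proj("side",(.535,-.117,.149)),proj("side",(.535,-.117,.099)))
E
```

```text
handle n 439 [ 0.5327 -0.1218  0.1294] [[0.521, -0.127, 0.099], [0.55, -0.11, 0.161]]
z hist from 75mm: [2, 2, 0, 0, 0, 0, 0, 0, 0, 5, 8, 14, 15, 9, 20, 22, 18, 27, 28, 43, 110, 79, 11, 1, 1, 0, 0, 2, 0, 0, 1, 0] hd med [ 0.5274 -0.0914  0.095 ]
0.1 wood 99 min [ 0.526 -0.126] max [ 0.54  -0.116]
0.1 other 9 min [ 0.53  -0.123] max [ 0.544 -0.115]
0.115 wood 71 min [ 0.526 -0.126] max [ 0.54  -0.117]
0.115 other 8 min [ 0.541 -0.124] max [ 0.544 -0.122]
0.125 wood 73 min [ 0.526 -0.126] max [ 0.54  -0.118]
0.125 other 7 min [ 0.541 -0.124] max [ 0.544 -0.121]
0.135 wood 82 min [ 0.523 -0.127] max [ 0.542 -0.118]
0.135 other 100 min [ 0.512 -0.129] max [ 0.56  -0.108]
0.145 wood 96 min [ 0.526 -0.126] max [ 0.543 -0.11 ]
0.145 other 113 min [ 0.509 -0.129] max [ 0.562 -0.109]
[302.4641888 237.465618 ] [304.32665614 215.74873485] [301.10312347 243.36165079]
```

>>> move_arm(
  series=[
    [[0.33,0,0,5,0],[0.33,0,0,10,0],[0.33,-0.7,-5.5,10,-0.1],[0.33,-1.5,-11,10,-0.2],[0.33,-2.8,-16.3,10,-0.3],[0.33,-4.7,-21.4,10,-0.4],[0.33,-7,-26.4,10,-0.5],[0.33,-10,-31,10,-0.6],[0.33,-13.2,-35.5,10,-0.7],[0.33,-17,-39.5,10,-0.8]],
  ],
)

```text
time_s: 4.28
eef_pos: [0.5746, -0.1008, 0.098]
eef_rot: [0.001, 0.925, -0.38, -0.001]
wrist_force: [-2.3, -2.2, 0.8]
opening: 0.332
grasp_force: 1.7
```

```bash
cat >> h.py <<'E'
def step(da,n,name=None,z=None,a1=None):
    o,P,y=pose(); print("t",o["time_s"],P.round(4),"yaw",round(y,3),"q6",o["q"][5].round(2),"F",o["wrist_force"].round(2),"open",round(o["opening"],3))
    im,d,W=look(name)
    if name: cv2.imwrite(f"pics/{name}c.png",cv2.resize(im[130:290,220:380],None,fx=3,fy=3))
    a0=np.arctan2(P[1]-A[1],P[0]-A[0]); r=np.hypot(P[1]-A[1],P[0]-A[0]); print("a0",a0.round(3),"r",r.round(4))
    rows(P,y,circ(a0,a0+da,n,z or P[2]))
E
python3 - <<'E'
from h import *
step(.4,4,"s3")
E
```

```text
t 4.2833 [ 0.5746 -0.1008  0.098 ] yaw -0.779 q6 1.97 F [-2.27 -2.23  0.76] open 0.332
handle n 159 [ 0.5719 -0.1088  0.1181] [[0.557, -0.119, 0.096], [0.606, -0.066, 0.169]]
z hist from 75mm: [4, 8, 4, 3, 1, 0, 0, 0, 0, 2, 7, 16, 33, 29, 31, 27, 33, 42, 29, 56, 117, 343, 191, 13, 0, 2, 0, 1, 2, 0, 2, 0] hd med [ 0.541  -0.0727  0.0962]
a0 -0.801 r 0.054
[np.float64(0.8), np.float64(-5.5), np.float64(-0.0), np.float64(-0.078)]
[np.float64(0.1), np.float64(-10.9), np.float64(-0.0), np.float64(-0.178)]
[np.float64(-1.1), np.float64(-16.3), np.float64(-0.0), np.float64(-0.278)]
[np.float64(-2.9), np.float64(-21.5), np.float64(-0.0), np.float64(-0.378)]
```

View pics/s3c.png

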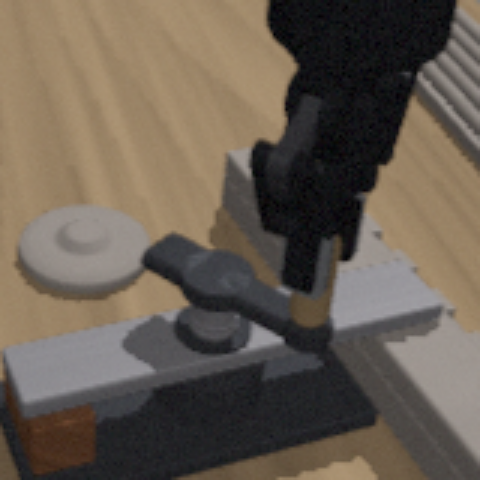

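>>> move_arm(
  series=[
    [[0.33,0.8,-5.5,0,-0.1],[0.33,0.1,-10.9,0,-0.2],[0.33,-1.1,-16.3,0,-0.3],[0.33,-2.9,-21.5,0,-0.4],[0.33,-2.9,-21.5,0,-0.4],[0.33,-2.9,-21.5,0,-0.4],[0.33,-2.9,-21.5,0,-0.4],[0.33,-2.9,-21.5,0,-0.4],[0.33,-2.9,-21.5,0,-0.4],[0.33,-2.9,-21.5,0,-0.4]],
  ],
)

```text
time_s: 5.17
eef_pos: [0.5881, -0.0833, 0.0985]
eef_rot: [-0.0, 0.981, -0.191, -0.0]
wrist_force: [0.1, -0.4, 0.8]
opening: 0.327
grasp_force: 0.0
```

```bash
cat >> h.py <<'E'
from scipy.optimize import least_squares
def crank():
    "top surface of head+arm from side camera: height, PCA direction, head circle"
    im,d=camera("side");W=cloud("side",d)
    r=np.hypot(W[...,0]-A[0],W[...,1]-A[1]); sat=cv2.cvtColor(im,cv2.COLOR_BGR2HSV)[...,1]
    m=(d>0)&(r<.07)&(W[...,2]>.075)&(W[...,2]<.108)&(sat<110)
    z=W[m][:,2]; h,e=np.histogram(z,bins=np.arange(.075,.109,.0005)); h=np.convolve(h,[1,1,1],"same"); zm=e[h.argmax()]+.00025
    m&=abs(W[...,2]-zm)<.002; p=W[m]
    hd=p[np.hypot(p[:,0]-A[0],p[:,1]-A[1])<.017]
    q=p[:,:2]-p[:,:2].mean(0); u=np.linalg.svd(q,full_matrices=False)[2][0]
    print("n",len(p),"top z",p[:,2].mean().round(4),"head z",hd[:,2].mean().round(4),len(hd),"arm dir mod pi",round(np.arctan2(u[1],u[0])%np.pi,3),"centroid",p[:,:2].mean(0).round(4),"x",p[:,0].min().round(3),p[:,0].max().round(3),"y",p[:,1].min().round(3),p[:,1].max().round(3))
    v=np.array([-u[1],u[0]]); s=q@v; print("line offset of A from arm centreline mm",round(1000*float((A-p[:,:2].mean(0))@v),1), "perp range",s.min().round(3),s.max().round(3))
    return p
def step2(da,n):
    o,P,y=pose(); print("t",round(o["time_s"],2),P.round(4),"yaw",round(y,3),"q6",o["q"][5].round(2),"F",o["wrist_force"].round(2),"open",round(o["opening"],3))
    crank(); a0=np.arctan2(P[1]-A[1],P[0]-A[0]); r=np.hypot(P[1]-A[1],P[0]-A[0]); print("a0",a0.round(3),"r",r.round(4))
    rows(P,y,circ(a0,a0+da,n,P[2]))
E
python3 - <<'E'
from h import *
step2(.2,3)
E
```

```text
t 5.17 [ 0.5881 -0.0833  0.0985] yaw -0.385 q6 1.62 F [ 0.06 -0.37  0.78] open 0.327
n 703 top z 0.0973 head z 0.0976 239 arm dir mod pi 2.648 centroid [ 0.5425 -0.0659] x 0.498 0.599 y -0.099 -0.033
line offset of A from arm centreline mm 0.9 perp range -0.018 0.022
a0 -0.395 r 0.0554
[np.float64(-0.4), np.float64(-3.7), np.float64(-0.0), np.float64(-0.057)]
[np.float64(-0.8), np.float64(-7.3), np.float64(-0.0), np.float64(-0.123)]
[np.float64(-1.3), np.float64(-10.9), np.float64(-0.0), np.float64(-0.19)]
```

>>> move_arm(
  series=[
    [[0.33,-0.4,-3.7,0,-0.06],[0.33,-0.8,-7.3,0,-0.13],[0.33,-1.3,-10.9,0,-0.2],[0.33,-1.3,-10.9,0,-0.2],[0.33,-1.3,-10.9,0,-0.2],[0.33,-1.3,-10.9,0,-0.2],[0.33,-1.3,-10.9,0,-0.2],[0.33,-1.3,-10.9,0,-0.2],[0.33,-1.3,-10.9,0,-0.2],[0.33,-1.3,-10.9,0,-0.2]],
  ],
)

```text
time_s: 6.05
eef_pos: [0.591, -0.0726, 0.0986]
eef_rot: [-0.0, 0.996, -0.092, -0.0]
wrist_force: [-0.6, -0.4, 0.3]
opening: 0.331
grasp_force: 0.0
```

```bash
python3 -c "
from h import *
step2(.2,3)"
```

```text
t 6.05 [ 0.591  -0.0726  0.0986] yaw -0.184 q6 1.43 F [-0.61 -0.42  0.3 ] open 0.331
n 690 top z 0.0976 head z 0.0977 233 arm dir mod pi 2.831 centroid [ 0.5426 -0.0645] x 0.497 0.604 y -0.089 -0.04
line offset of A from arm centreline mm 0.7 perp range -0.019 0.022
a0 -0.194 r 0.055
[np.float64(-0.1), np.float64(-3.7), np.float64(-0.0), np.float64(-0.057)]
[np.float64(-0.5), np.float64(-7.3), np.float64(-0.0), np.float64(-0.124)]
[np.float64(-1.0), np.float64(-10.9), np.float64(-0.0), np.float64(-0.191)]
```

>>> move_arm(
  series=[
    [[0.33,-0.2,-3.7,0,-0.06],[0.33,-0.5,-7.3,0,-0.13],[0.33,-1.1,-10.9,0,-0.2],[0.33,-1.1,-10.9,0,-0.2],[0.33,-1.1,-10.9,0,-0.2],[0.33,-1.1,-10.9,0,-0.2],[0.33,-1.1,-10.9,0,-0.2],[0.33,-1.1,-10.9,0,-0.2],[0.33,-1.1,-10.9,0,-0.2],[0.33,-1.1,-10.9,0,-0.2]],
  ],
)

```text
time_s: 6.93
eef_pos: [0.592, -0.0617, 0.0986]
eef_rot: [-0.0, 1.0, 0.008, -0.0]
wrist_force: [0.2, -0.3, -0.4]
opening: 0.333
grasp_force: 0.0
```

```bash
python3 -c "
from h import *
step2(.2,3)"
```

```text
t 6.93 [ 0.592  -0.0617  0.0986] yaw 0.015 q6 1.25 F [ 0.24 -0.29 -0.39] open 0.333
n 702 top z 0.0979 head z 0.0981 232 arm dir mod pi 3.035 centroid [ 0.5421 -0.0636] x 0.496 0.604 y -0.082 -0.041
line offset of A from arm centreline mm 1.0 perp range -0.018 0.022
a0 0.005 r 0.055
[np.float64(-0.0), np.float64(-3.7), np.float64(-0.0), np.float64(-0.056)]
[np.float64(-0.4), np.float64(-7.3), np.float64(-0.0), np.float64(-0.123)]
[np.float64(-0.9), np.float64(-10.9), np.float64(-0.0), np.float64(-0.19)]
```

>>> move_arm(
  series=[
    [[0.33,-0.1,-3.7,0,-0.06],[0.33,-0.4,-7.3,0,-0.13],[0.33,-1,-10.9,0,-0.2],[0.33,-1,-10.9,0,-0.2],[0.33,-1,-10.9,0,-0.2],[0.33,-1,-10.9,0,-0.2],[0.33,-1,-10.9,0,-0.2],[0.33,-1,-10.9,0,-0.2],[0.33,-1,-10.9,0,-0.2],[0.33,-1,-10.9,0,-0.2]],
  ],
)

```text
time_s: 7.82
eef_pos: [0.5908, -0.0508, 0.0986]
eef_rot: [-0.0, 0.994, 0.108, -0.0]
wrist_force: [-0.7, -0.3, -0.5]
opening: 0.333
grasp_force: 0.0
```

```bash
python3 -c "
from h import *
step2(.2,3)"
```

```text
t 7.82 [ 0.5908 -0.0508  0.0986] yaw 0.216 q6 1.07 F [-0.66 -0.27 -0.5 ] open 0.333
n 685 top z 0.0981 head z 0.0983 238 arm dir mod pi 0.099 centroid [ 0.5415 -0.0624] x 0.496 0.605 y -0.081 -0.041
line offset of A from arm centreline mm -0.8 perp range -0.022 0.019
a0 0.205 r 0.0549
[np.float64(0.0), np.float64(-3.7), np.float64(-0.0), np.float64(-0.056)]
[np.float64(-0.3), np.float64(-7.3), np.float64(-0.0), np.float64(-0.122)]
[np.float64(-0.9), np.float64(-10.9), np.float64(-0.0), np.float64(-0.189)]
```

>>> move_arm(
  series=[
    [[0.33,-0.1,-3.7,0,-0.06],[0.33,-0.3,-7.3,0,-0.13],[0.33,-0.9,-10.9,0,-0.19],[0.33,-0.9,-10.9,0,-0.19],[0.33,-0.9,-10.9,0,-0.19],[0.33,-0.9,-10.9,0,-0.19],[0.33,-0.9,-10.9,0,-0.19],[0.33,-0.9,-10.9,0,-0.19],[0.33,-0.9,-10.9,0,-0.19],[0.33,-0.9,-10.9,0,-0.19]],
  ],
)

```text
time_s: 8.7
eef_pos: [0.5876, -0.0404, 0.0986]
eef_rot: [-0.0, 0.98, 0.201, -0.0]
wrist_force: [1.3, -0.8, -0.3]
opening: 0.325
grasp_force: 0.0
```

```bash
python3 -c "
from h import *
step2(.2,3)"
```

```text
t 8.7 [ 0.5876 -0.0404  0.0986] yaw 0.406 q6 0.9 F [ 1.26 -0.8  -0.34] open 0.325
n 677 top z 0.0984 head z 0.0986 234 arm dir mod pi 0.304 centroid [ 0.5408 -0.0618] x 0.496 0.603 y -0.085 -0.035
line offset of A from arm centreline mm -1.0 perp range -0.021 0.019
a0 0.404 r 0.055
[np.float64(-0.1), np.float64(-3.7), np.float64(-0.0), np.float64(-0.065)]
[np.float64(-0.5), np.float64(-7.3), np.float64(-0.0), np.float64(-0.132)]
[np.float64(-1.1), np.float64(-10.9), np.float64(-0.0), np.float64(-0.199)]
```

>>> move_arm(
  series=[
    [[0.33,-0.1,-3.7,0,-0.06],[0.33,-0.5,-7.3,0,-0.13],[0.33,-1.1,-10.9,0,-0.2],[0.33,-1.1,-10.9,0,-0.2],[0.33,-1.1,-10.9,0,-0.2],[0.33,-1.1,-10.9,0,-0.2],[0.33,-1.1,-10.9,0,-0.2],[0.33,-1.1,-10.9,0,-0.2],[0.33,-1.1,-10.9,0,-0.2],[0.33,-1.1,-10.9,0,-0.2]],
  ],
)

```text
time_s: 9.58
eef_pos: [0.5823, -0.0308, 0.0985]
eef_rot: [-0.0, 0.955, 0.298, -0.0]
wrist_force: [-0.0, -0.8, 0.2]
opening: 0.334
grasp_force: 0.0
```

```bash
python3 -c "
from h import *
step2(.2,3)"
```

```text
t 9.58 [ 0.5823 -0.0308  0.0985] yaw 0.606 q6 0.71 F [-0.01 -0.79  0.17] open 0.334
n 677 top z 0.0986 head z 0.0988 243 arm dir mod pi 0.516 centroid [ 0.5399 -0.0615] x 0.499 0.598 y -0.093 -0.023
line offset of A from arm centreline mm -1.0 perp range -0.02 0.019
a0 0.604 r 0.055
[np.float64(-0.1), np.float64(-3.7), np.float64(-0.0), np.float64(-0.065)]
[np.float64(-0.5), np.float64(-7.3), np.float64(-0.0), np.float64(-0.132)]
[np.float64(-1.1), np.float64(-10.9), np.float64(-0.0), np.float64(-0.198)]
```

>>> move_arm(
  series=[
    [[0.33,-0.1,-3.7,0,-0.06],[0.33,-0.5,-7.3,0,-0.13],[0.33,-1.1,-10.9,0,-0.2],[0.33,-1.1,-10.9,0,-0.2],[0.33,-1.1,-10.9,0,-0.2],[0.33,-1.1,-10.9,0,-0.2],[0.33,-1.1,-10.9,0,-0.2],[0.33,-1.1,-10.9,0,-0.2],[0.33,-1.1,-10.9,0,-0.2],[0.33,-1.1,-10.9,0,-0.2]],
  ],
)

```text
time_s: 10.47
eef_pos: [0.5752, -0.0225, 0.0986]
eef_rot: [0.0, 0.92, 0.392, 0.0]
wrist_force: [0.2, -0.2, -0.4]
opening: 0.333
grasp_force: 0.0
```

```bash
python3 -c "
from h import *
step2(.2,3)"
```

```text
t 10.47 [ 0.5752 -0.0225  0.0986] yaw 0.805 q6 0.52 F [ 0.18 -0.24 -0.41] open 0.333
n 660 top z 0.091 head z 0.0912 237 arm dir mod pi 0.795 centroid [ 0.5393 -0.0611] x 0.501 0.587 y -0.097 -0.012
line offset of A from arm centreline mm -1.0 perp range -0.019 0.018
a0 0.802 r 0.0549
[np.float64(-0.1), np.float64(-3.7), np.float64(-0.0), np.float64(-0.063)]
[np.float64(-0.4), np.float64(-7.3), np.float64(-0.0), np.float64(-0.13)]
[np.float64(-1.0), np.float64(-10.9), np.float64(-0.0), np.float64(-0.197)]
```

It dropped: the head went from 98.8 to 91.2 mm, at a crank angle between 0.52 and 0.72 rad in world terms. Now I lower a little and grip.

>>> move_arm(
  series=[
    [[0.33,0,0,3,0],[0.33,0,0,6,0],[0.33,0,0,8,0],[0.3,0,0,8,0],[0.26,0,0,8,0],[0.2,0,0,8,0],[0.15,0,0,8,0],[0.1,0,0,8,0],[0.1,0,0,8,0],[0.1,0,0,8,0]],
  ],
)

```text
time_s: 11.35
eef_pos: [0.5751, -0.0224, 0.0906]
eef_rot: [-0.0, 0.92, 0.392, -0.0]
wrist_force: [-0.9, 0.6, -0.9]
opening: 0.214
grasp_force: 58.5
```

```bash
cat >> h.py <<'E'
def fwd(total,n,A=np.array([.537,-.061])):
    o,P,y=pose(); print("t",round(o["time_s"],2),P.round(4),"yaw",round(y,3),"F",o["wrist_force"].round(2),"T",o["torque"].round(2),"open",round(o["opening"],3),"grip",o["grasp_force"])
    crank(); a0=np.arctan2(P[1]-A[1],P[0]-A[0]); r=np.hypot(P[1]-A[1],P[0]-A[0]); print("a0",a0.round(3),"r",r.round(4))
    rows(P,y,[(A[0]+.055*np.cos(a),A[1]+.055*np.sin(a),P[2]+(a-a0)*.008/2/np.pi,y) for a in np.linspace(a0,a0+total,n+1)[1:]])
E
python3 - <<'E'
from h import *
fwd(-.8,10)
im,d=camera("side"); cv2.imwrite("pics/g.png",cv2.resize(im[130:290,220:380],None,fx=3,fy=3))
E
```

```text
t 11.35 [ 0.5751 -0.0224  0.0906] yaw 0.806 F [-0.93  0.6  -0.91] T [0.04 0.17 0.01] open 0.214 grip 58.53974611032754
n 669 top z 0.091 head z 0.0911 241 arm dir mod pi 0.788 centroid [ 0.5391 -0.0612] x 0.502 0.588 y -0.099 -0.011
line offset of A from arm centreline mm -0.9 perp range -0.019 0.019
a0 0.793 r 0.0542
[np.float64(0.6), np.float64(4.4), np.float64(0.1), np.float64(-0.0)]
[np.float64(-0.0), np.float64(8.8), np.float64(0.2), np.float64(-0.0)]
[np.float64(-1.0), np.float64(13.1), np.float64(0.3), np.float64(-0.0)]
[np.float64(-2.2), np.float64(17.3), np.float64(0.4), np.float64(-0.0)]
[np.float64(-3.8), np.float64(21.4), np.float64(0.5), np.float64(-0.0)]
[np.float64(-5.8), np.float64(25.3), np.float64(0.6), np.float64(-0.0)]
[np.float64(-8.0), np.float64(29.1), np.float64(0.7), np.float64(-0.0)]
[np.float64(-10.5), np.float64(32.7), np.float64(0.8), np.float64(-0.0)]
[np.float64(-13.3), np.float64(36.1), np.float64(0.9), np.float64(-0.0)]
[np.float64(-16.4), np.float64(39.2), np.float64(1.0), np.float64(-0.0)]
```

View pics/g.png

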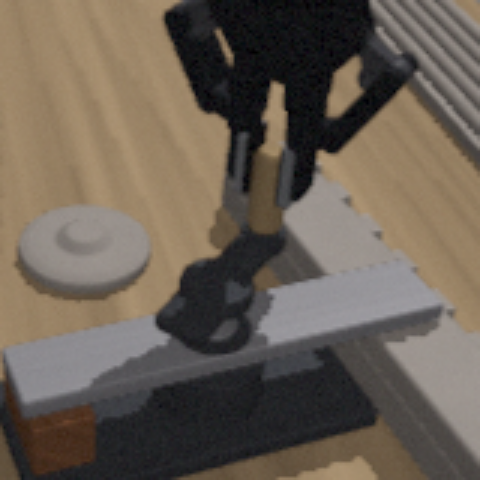

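The handle is gripped at crop (265,190). Next I carry it forward in a fixed-yaw circle.

>>> move_arm(
  series=[
    [[0.1,0.2,4.4,0.1,0],[0.1,-0.3,8.8,0.2,0],[0.1,-1.2,13.1,0.3,0],[0.1,-2.4,17.3,0.4,0],[0.1,-4,21.4,0.5,0],[0.1,-6,25.3,0.6,0],[0.1,-8.2,29.1,0.7,0],[0.1,-10.7,32.7,0.8,0],[0.1,-13.5,36.1,0.9,0],[0.1,-16.6,39.2,1,0]],
  ],
)

```text
time_s: 12.28
eef_pos: [0.5921, -0.0619, 0.0895]
eef_rot: [-0.0, 0.92, 0.392, 0.0]
wrist_force: [-1.1, 1.0, 1.1]
opening: 0.21
grasp_force: 58.7
```

```bash
python3 -c "
from h import *
fwd(-.8,10)"
```

```text
t 12.28 [ 0.5921 -0.0619  0.0895] yaw 0.806 F [-1.08  1.03  1.08] T [ 0.31  0.32 -0.04] open 0.21 grip 58.69131624698639
n 680 top z 0.09 head z 0.0902 236 arm dir mod pi 3.112 centroid [ 0.5422 -0.0627] x 0.497 0.605 y -0.081 -0.041
line offset of A from arm centreline mm 0.6 perp range -0.018 0.022
a0 -0.016 r 0.0551
[np.float64(-3.4), np.float64(2.8), np.float64(0.1), np.float64(-0.0)]
[np.float64(-7.0), np.float64(5.4), np.float64(0.2), np.float64(-0.0)]
[np.float64(-10.7), np.float64(7.7), np.float64(0.3), np.float64(-0.0)]
[np.float64(-14.7), np.float64(9.6), np.float64(0.4), np.float64(-0.0)]
[np.float64(-18.7), np.float64(11.3), np.float64(0.5), np.float64(-0.0)]
[np.float64(-22.9), np.float64(12.6), np.float64(0.6), np.float64(-0.0)]
[np.float64(-27.2), np.float64(13.6), np.float64(0.7), np.float64(-0.0)]
[np.float64(-31.6), np.float64(14.3), np.float64(0.8), np.float64(-0.0)]
[np.float64(-35.9), np.float64(14.6), np.float64(0.9), np.float64(-0.0)]
[np.float64(-40.3), np.float64(14.6), np.float64(1.0), np.float64(-0.0)]
```

>>> move_arm(
  series=[
    [[0.1,-3.4,2.8,0.1,0],[0.1,-7,5.4,0.2,0],[0.1,-10.7,7.7,0.3,0],[0.1,-14.7,9.6,0.4,0],[0.1,-18.7,11.3,0.5,0],[0.1,-22.9,12.6,0.6,0],[0.1,-27.2,13.6,0.7,0],[0.1,-31.6,14.3,0.8,0],[0.1,-35.9,14.6,0.9,0],[0.1,-40.3,14.6,1,0]],
  ],
)

```text
time_s: 13.17
eef_pos: [0.5747, -0.1015, 0.0888]
eef_rot: [0.001, 0.92, 0.392, 0.0]
wrist_force: [3.2, -0.7, -2.6]
opening: 0.214
grasp_force: 58.6
```

```bash
python3 -c "
from h import *
fwd(-.8,10)"
```

```text
t 13.17 [ 0.5747 -0.1015  0.0888] yaw 0.806 F [ 3.24 -0.72 -2.6 ] T [-0.26 -0.54 -0.01] open 0.214 grip 58.582965871319175
n 672 top z 0.089 head z 0.0892 240 arm dir mod pi 2.3 centroid [ 0.5414 -0.0673] x 0.502 0.588 y -0.113 -0.025
line offset of A from arm centreline mm 0.2 perp range -0.019 0.022
a0 -0.821 r 0.0553
[np.float64(-4.4), np.float64(-0.8), np.float64(0.1), np.float64(-0.0)]
[np.float64(-8.7), np.float64(-1.5), np.float64(0.2), np.float64(-0.0)]
[np.float64(-12.9), np.float64(-2.6), np.float64(0.3), np.float64(-0.0)]
[np.float64(-17.1), np.float64(-4.1), np.float64(0.4), np.float64(-0.0)]
[np.float64(-21.1), np.float64(-5.9), np.float64(0.5), np.float64(-0.0)]
[np.float64(-25.0), np.float64(-8.0), np.float64(0.6), np.float64(-0.0)]
[np.float64(-28.7), np.float64(-10.4), np.float64(0.7), np.float64(-0.0)]
[np.float64(-32.2), np.float64(-13.1), np.float64(0.8), np.float64(-0.0)]
[np.float64(-35.4), np.float64(-16.0), np.float64(0.9), np.float64(-0.0)]
[np.float64(-38.4), np.float64(-19.2), np.float64(1.0), np.float64(-0.0)]
```

>>> move_arm(
  series=[
    [[0.1,-4.3,-0.6,0.2,0],[0.1,-8.7,-1.4,0.3,0],[0.1,-12.9,-2.6,0.4,0],[0.1,-17.1,-4.1,0.5,0],[0.1,-21.1,-5.9,0.6,0],[0.1,-25,-8,0.7,0],[0.1,-28.7,-10.4,0.8,0],[0.1,-32.2,-13.1,0.9,0],[0.1,-35.4,-16,1.1,0],[0.1,-38.4,-19.2,1.2,0]],
  ],
)

```text
time_s: 14.05
eef_pos: [0.5338, -0.1163, 0.0878]
eef_rot: [0.001, 0.92, 0.392, -0.0]
wrist_force: [1.2, -5.0, -1.3]
opening: 0.211
grasp_force: 58.8
```

```bash
python3 -c "
from h import *
fwd(-.8,10)"
```

```text
t 14.05 [ 0.5338 -0.1163  0.0878] yaw 0.806 F [ 1.15 -5.01 -1.29] T [-0.95 -0.27  0.  ] open 0.211 grip 58.83203946053982
n 237 top z 0.0877 head z 0.0881 44 arm dir mod pi 1.626 centroid [ 0.5289 -0.0822] x 0.518 0.546 y -0.129 -0.02
line offset of A from arm centreline mm 9.2 perp range -0.009 0.016
a0 -1.629 r 0.0554
[np.float64(-2.4), np.float64(-3.7), np.float64(0.1), np.float64(-0.0)]
[np.float64(-4.8), np.float64(-7.4), np.float64(0.2), np.float64(-0.0)]
[np.float64(-7.0), np.float64(-11.2), np.float64(0.3), np.float64(-0.0)]
[np.float64(-8.8), np.float64(-15.2), np.float64(0.4), np.float64(-0.0)]
[np.float64(-10.3), np.float64(-19.4), np.float64(0.5), np.float64(-0.0)]
[np.float64(-11.4), np.float64(-23.6), np.float64(0.6), np.float64(-0.0)]
[np.float64(-12.3), np.float64(-27.9), np.float64(0.7), np.float64(-0.0)]
[np.float64(-12.7), np.float64(-32.3), np.float64(0.8), np.float64(-0.0)]
[np.float64(-12.8), np.float64(-36.7), np.float64(0.9), np.float64(-0.0)]
[np.float64(-12.6), np.float64(-41.1), np.float64(1.0), np.float64(-0.0)]
```

>>> move_arm(
  series=[
    [[0.1,-2.4,-3.7,0.2,0],[0.1,-4.8,-7.4,0.3,0],[0.1,-7,-11.2,0.4,0],[0.1,-8.8,-15.2,0.5,0],[0.1,-10.3,-19.4,0.6,0],[0.1,-11.4,-23.6,0.7,0],[0.1,-12.3,-27.9,0.8,0],[0.1,-12.7,-32.3,0.9,0],[0.1,-12.8,-36.7,1.0,0],[0.1,-12.6,-41.1,1.1,0]],
  ],
)

```text
time_s: 14.93
eef_pos: [0.4945, -0.0963, 0.0865]
eef_rot: [0.0, 0.92, 0.392, -0.001]
wrist_force: [-2.1, -4.3, 1.5]
opening: 0.209
grasp_force: 59.2
```

```bash
python3 -c "
from h import *
fwd(-.8,10)"
```

```text
t 14.93 [ 0.4945 -0.0963  0.0865] yaw 0.806 F [-2.14 -4.29  1.53] T [-0.82  0.3   0.04] open 0.209 grip 59.23109442461282
n 504 top z 0.0867 head z 0.0868 178 arm dir mod pi 0.698 centroid [ 0.5355 -0.0691] x 0.483 0.576 y -0.108 -0.03
line offset of A from arm centreline mm -4.5 perp range -0.019 0.015
a0 -2.447 r 0.0552
[np.float64(0.9), np.float64(-4.3), np.float64(0.1), np.float64(-0.0)]
[np.float64(1.9), np.float64(-8.6), np.float64(0.2), np.float64(-0.0)]
[np.float64(3.3), np.float64(-12.8), np.float64(0.3), np.float64(-0.0)]
[np.float64(4.9), np.float64(-16.9), np.float64(0.4), np.float64(-0.0)]
[np.float64(6.9), np.float64(-20.8), np.float64(0.5), np.float64(-0.0)]
[np.float64(9.2), np.float64(-24.5), np.float64(0.6), np.float64(-0.0)]
[np.float64(11.8), np.float64(-28.1), np.float64(0.7), np.float64(-0.0)]
[np.float64(14.7), np.float64(-31.4), np.float64(0.8), np.float64(-0.0)]
[np.float64(17.8), np.float64(-34.5), np.float64(0.9), np.float64(-0.0)]
[np.float64(21.2), np.float64(-37.3), np.float64(1.0), np.float64(-0.0)]
```

>>> move_arm(
  series=[
    [[0.1,0.9,-4.3,0.1,0],[0.1,1.9,-8.6,0.2,0],[0.1,3.3,-12.8,0.3,0],[0.1,4.9,-16.9,0.4,0],[0.1,6.9,-20.8,0.5,0],[0.1,9.2,-24.5,0.6,0],[0.1,11.8,-28.1,0.7,0],[0.1,14.7,-31.4,0.8,0],[0.1,17.8,-34.5,0.9,0],[0.1,21.2,-37.3,1.0,0]],
  ],
)

```text
time_s: 15.82
eef_pos: [0.4829, -0.0541, 0.0853]
eef_rot: [-0.0, 0.92, 0.392, -0.0]
wrist_force: [-3.8, -1.9, 4.2]
opening: 0.213
grasp_force: 59.5
```

```bash
python3 -c "
from h import *
fwd(-.8,10)"
```

```text
t 15.82 [ 0.4829 -0.0541  0.0853] yaw 0.806 F [-3.81 -1.87  4.16] T [-0.32  0.7   0.06] open 0.213 grip 59.48949321638793
n 676 top z 0.0856 head z 0.0858 237 arm dir mod pi 3.032 centroid [ 0.5325 -0.0623] x 0.472 0.579 y -0.081 -0.042
line offset of A from arm centreline mm -0.8 perp range -0.022 0.018
a0 3.014 r 0.0546
[np.float64(3.4), np.float64(-2.8), np.float64(0.1), np.float64(-0.0)]
[np.float64(7.2), np.float64(-5.0), np.float64(0.2), np.float64(-0.0)]
[np.float64(11.2), np.float64(-6.9), np.float64(0.3), np.float64(-0.0)]
[np.float64(15.3), np.float64(-8.4), np.float64(0.4), np.float64(-0.0)]
[np.float64(19.5), np.float64(-9.6), np.float64(0.5), np.float64(-0.0)]
[np.float64(23.9), np.float64(-10.5), np.float64(0.6), np.float64(-0.0)]
[np.float64(28.2), np.float64(-11.0), np.float64(0.7), np.float64(-0.0)]
[np.float64(32.6), np.float64(-11.1), np.float64(0.8), np.float64(-0.0)]
[np.float64(37.0), np.float64(-10.9), np.float64(0.9), np.float64(-0.0)]
[np.float64(41.4), np.float64(-10.4), np.float64(1.0), np.float64(-0.0)]
```

>>> move_arm(
  series=[
    [[0.1,3.5,-2.8,0,0],[0.1,7.2,-5,0.1,0],[0.1,11.2,-6.9,0.2,0],[0.1,15.3,-8.4,0.3,0],[0.1,19.5,-9.6,0.4,0],[0.1,23.9,-10.5,0.5,0],[0.1,28.2,-11,0.6,0],[0.1,32.6,-11.1,0.7,0],[0.1,37,-10.9,0.8,0],[0.1,41.4,-10.4,0.9,0]],
  ],
)

```text
time_s: 16.7
eef_pos: [0.5051, -0.0172, 0.0843]
eef_rot: [-0.0, 0.92, 0.392, 0.0]
wrist_force: [-1.3, -1.3, 0.2]
opening: 0.214
grasp_force: 59.2
```

```bash
python3 -c "
from h import *
fwd(-.8,10)"
```

```text
t 16.7 [ 0.5051 -0.0172  0.0843] yaw 0.806 F [-1.29 -1.25  0.17] T [-0.24  0.27 -0.07] open 0.214 grip 59.18461158871651
n 675 top z 0.0848 head z 0.085 240 arm dir mod pi 2.209 centroid [ 0.5358 -0.0606] x 0.494 0.57 y -0.101 -0.01
line offset of A from arm centreline mm 0.1 perp range -0.018 0.021
a0 2.201 r 0.0542
[np.float64(4.4), np.float64(0.2), np.float64(0.1), np.float64(-0.0)]
[np.float64(8.6), np.float64(1.4), np.float64(0.2), np.float64(-0.0)]
[np.float64(12.7), np.float64(3.1), np.float64(0.3), np.float64(-0.0)]
[np.float64(16.7), np.float64(5.0), np.float64(0.4), np.float64(-0.0)]
[np.float64(20.5), np.float64(7.2), np.float64(0.5), np.float64(-0.0)]
[np.float64(24.1), np.float64(9.8), np.float64(0.6), np.float64(-0.0)]
[np.float64(27.4), np.float64(12.6), np.float64(0.7), np.float64(-0.0)]
[np.float64(30.6), np.float64(15.7), np.float64(0.8), np.float64(-0.0)]
[np.float64(33.5), np.float64(19.0), np.float64(0.9), np.float64(-0.0)]
[np.float64(36.1), np.float64(22.5), np.float64(1.0), np.float64(-0.0)]
```

>>> move_arm(
  series=[
    [[0.1,4.3,0.5,0.1,0],[0.1,8.5,1.6,0.2,0],[0.1,12.7,3.1,0.3,0],[0.1,16.7,5,0.4,0],[0.1,20.5,7.2,0.5,0],[0.1,24.1,9.8,0.6,0],[0.1,27.4,12.6,0.7,0],[0.1,30.6,15.7,0.8,0],[0.1,33.5,19,0.9,0],[0.1,36.1,22.5,1,0]],
  ],
)

```text
time_s: 17.58
eef_pos: [0.5459, -0.0072, 0.0833]
eef_rot: [-0.0, 0.92, 0.392, -0.001]
wrist_force: [-2.9, -4.8, -0.2]
opening: 0.211
grasp_force: 59.1
```

```bash
python3 -c "
from h import *
fwd(-.72,10)"
```

```text
t 17.58 [ 0.5459 -0.0072  0.0833] yaw 0.806 F [-2.91 -4.76 -0.24] T [-0.78  0.39 -0.  ] open 0.211 grip 59.05573041178286
n 671 top z 0.0838 head z 0.0841 236 arm dir mod pi 1.418 centroid [ 0.5378 -0.0614] x 0.519 0.558 y -0.102 0.003
line offset of A from arm centreline mm -0.7 perp range -0.019 0.019
a0 1.407 r 0.0545
[np.float64(2.5), np.float64(3.1), np.float64(0.1), np.float64(-0.0)]
[np.float64(4.4), np.float64(6.6), np.float64(0.2), np.float64(-0.0)]
[np.float64(6.0), np.float64(10.2), np.float64(0.3), np.float64(-0.0)]
[np.float64(7.4), np.float64(13.9), np.float64(0.4), np.float64(-0.0)]
[np.float64(8.4), np.float64(17.7), np.float64(0.5), np.float64(-0.0)]
[np.float64(9.3), np.float64(21.6), np.float64(0.6), np.float64(-0.0)]
[np.float64(9.8), np.float64(25.5), np.float64(0.6), np.float64(-0.0)]
[np.float64(10.0), np.float64(29.5), np.float64(0.7), np.float64(-0.0)]
[np.float64(10.0), np.float64(33.4), np.float64(0.8), np.float64(-0.0)]
[np.float64(9.6), np.float64(37.4), np.float64(0.9), np.float64(-0.0)]
```

>>> move_arm(
  series=[
    [[0.1,2.4,3.3,0.1,0],[0.1,4.4,6.8,0.2,0],[0.1,6.4,11.2,0.3,0],[0.1,7.8,15.7,0.4,0],[0.1,8.8,20.3,0.5,0],[0.1,9.5,25,0.6,0],[0.1,9.8,29.7,0.7,0],[0.1,9.8,33.8,0.8,0],[0.1,9.5,37.1,0.9,0],[0.1,9.5,37.1,0.9,0]],
  ],
)

```text
time_s: 18.47
eef_pos: [0.5795, -0.0263, 0.0823]
eef_rot: [-0.0, 0.92, 0.392, -0.0]
wrist_force: [-4.0, -3.9, 0.1]
opening: 0.211
grasp_force: 59.1
```

```bash
python3 -c "
from h import *
fwd(-.05,1)
im,d=camera('side'); cv2.imwrite('pics/e.png',cv2.resize(im[100:300,150:400],None,fx=3,fy=3))"
```

```text
t 18.47 [ 0.5795 -0.0263  0.0823] yaw 0.806 F [-4.03 -3.86  0.08] T [-0.53  0.54  0.01] open 0.211 grip 59.10999775864184
n 678 top z 0.0829 head z 0.083 232 arm dir mod pi 0.695 centroid [ 0.5393 -0.0616] x 0.502 0.592 y -0.096 -0.017
line offset of A from arm centreline mm -1.1 perp range -0.021 0.018
a0 0.685 r 0.0548
[np.float64(-0.2), np.float64(2.7), np.float64(0.1), np.float64(-0.0)]
```

View pics/e.png

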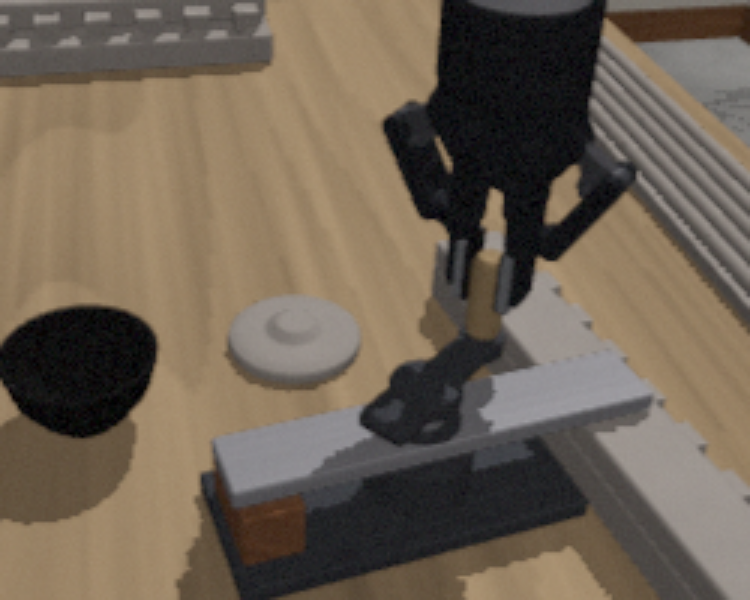

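The handle is still gripped at crop (487,290). The head is 8.1 mm below its post-drop height and the crank is back at 0.69 rad, so that is one full turn. The bowl and rosette are untouched. I'll hold briefly and hand in.

>>> move_arm(
  series=[
    [[0.1,0,0,0,0],[0.1,0,0,0,0],[0.1,0,0,0,0],[0.1,0,0,0,0],[0.1,0,0,0,0],[0.1,0,0,0,0],[0.1,0,0,0,0],[0.1,0,0,0,0],[0.1,0,0,0,0],[0.1,0,0,0,0]],
  ],
)

```text
time_s: 19.4
eef_pos: [0.5792, -0.026, 0.0824]
eef_rot: [-0.0, 0.92, 0.392, -0.0]
wrist_force: [-1.9, -4.0, -1.6]
opening: 0.21
grasp_force: 59.0
```

```bash
python3 -c "
from h import *
fwd(-.05,1); print(order.hand_in())"
```

```text
t 19.4 [ 0.5792 -0.026   0.0824] yaw 0.806 F [-1.94 -4.05 -1.57] T [-0.73  0.37  0.01] open 0.21 grip 59.027256863191724
n 665 top z 0.083 head z 0.0832 236 arm dir mod pi 0.692 centroid [ 0.5394 -0.0613] x 0.5 0.592 y -0.096 -0.019
line offset of A from arm centreline mm -1.0 perp range -0.021 0.018
a0 0.693 r 0.0548
[np.float64(-0.2), np.float64(2.7), np.float64(0.1), np.float64(-0.0)]
the job is handed in; nothing more can be done
None
```

The job is handed in: the bolt was turned back until it dropped, then forward one full turn (within about 0.2 rad, since the drop point is only known to within one step), and it stands still with the handle gripped.

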